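# Latch the instrument test jig and start the test

## Robot

A 6-joint arm with a two-finger parallel gripper is mounted at the origin on the work surface. World frame = base frame: x ahead of the robot, y to its left, z up, the work surface at z = 0. Lengths are in mm, angles in rad, forces in N, time in s.
With the tool pointing down it reaches from about 350 to 850 mm from the base axis. Payload 8.1 kg.
Tool frame: the origin (TCP) lies at the very end of the fingers, on their centre line; the grasp point (between the pads) lies 19 mm behind it (r.grasp_offset is the distance from the TCP to the grasp point, in mm); z points along the fingers, y is the line along which they close (so a half turn about z gives the same grasp; the last joint's range is limited). The gripper opens to 93 mm and grips with 3 to 60 N. Pads are 15 mm wide; open, the fingers measure 128 mm over their backs; the gripper's body (75 mm by 188 mm) begins 65 mm behind the grasp point.
Start: joints at [-1.186, 0.13, 1.488, -0, 1.523, -0.085], TCP at [271.644, -534.99, 218.635] pointing down, gripper open.
Joint ranges: [-2.96, 2.96], [-0.89, 2.26], [0.02, 2.5], [-1.34, 4.48], [0, 2.73], [-2.66, 2.66]. Speed limits (rad/s): [2.39, 2.39, 2.79, 3.14, 3.14, 3.14].

## Interface

Orientations are given as a unit quaternion [x, y, z, w].
In Python, from cell import r gives the robot as it stands.
- The arm moves only by the shell command python3 -m creep 'ROWS' [OPENING] [FORCE]. ROWS is JSON, a list of rows, each an object with "dp": the shift along the tool's x, y, z in mm, a list of three; "spin": the turn about the tool's z in degrees. In form: [{"dp": [tx, ty, tz], "spin": spin}, ...]. A call has 1 to 12 rows; each row shifts and turns the commanded pose from where the row before left it, along the tool's axes as they then stand; what a row does not reach is not made up. A row lasts 1/12 s, in which the tool goes at most 41.7 mm and 7.16 degrees, less where a joint would pass 70% of its speed; a pose out of reach is approached as far as the arm can. A call with a gripper value outside its range is refused whole. OPENING is the gripper's target within -1 to 1 (fully open at 1, half-way at 0, shut at -1), set as the call begins (- or left out, the last holds). The fingers move at their own pace and stop on an object; FORCE is the grip in N (left out, the last holds). Time passes only in rows, so rows that do not move let the fingers close. It gives the time, the measured TCP pose, the force, the opening and the grip force at its end, in the units of the state.
- r.get_state(): the state, without advancing time (a new reading comes with each control period).
- r.grab_frame(name): name is "scene" or "top" or "wrist"; returns a dict with "img" (400x640x3 uint8, blue, green, red), "K" (3x3 intrinsics, pixels), "extrinsics" (4x4, takes a point from world to camera coordinates); the wrist camera has in their place "mount" (4x4, takes a point from camera to tool coordinates, whose origin is the TCP and whose axes are the flange's). Camera axes: x right, y down, z forward; pixel columns grow to the right and rows downward; lengths in mm; the calibration is good to about 2 mm. A picture is of the moment at which its call begins: read the wrist's pose just before it. There is no depth.
- r.sign_off(): hands the job in; it is judged then, once.
The state is a dict: "time_s": time; "qpos": joint angles; "joint_velocities": joint speeds; "effort": joint torques, N m; "position": TCP position; "tcp_rot": TCP orientation; "force": force on the tool from outside, world axes, zero at the start; "wrist_torque": the same for the moment, N m; "opening": finger opening in mm; "gripper_force": force on a finger pad.
Only numpy, scipy, OpenCV 4.12 (cv2) and the standard library are available. Lean on these libraries where they do the work, as an engineer would, in place of code of your own. Each camera call takes 0.05 s, during which the arm holds its last target. There are 200 camera calls.

## Task

On the test jig, put the steel latch loop over the brass keeper so that its crossbar sits behind the post and under the lip, then press the red lever over until it lies flat, past centre, so that the latch pulls the tray with the teal instrument in towards the contact head. Then press the instrument's yellow plunger fully down and let it come back up; leave the latch closed and do not disturb the loose things around the jig.

Things in the scene. Friction and masses are not known exactly. Their poses are not given: they have to be found in the camera images.
- jig: Fixed jig: base plate 330 x 130 x 12 mm. Origin: centre of its underside, on the table, z up; x runs along its length from the instrument (-x) to the latch (+x), y across. Latch, keeper and plunger lie on y = 0; latch pivots are parallel to y. At x 40 to 155 mm stands the grey contact head (100 mm wide, top 70 mm above the table) carrying the latch; on the -x side is the sliding tray.
- lever_hinge (a point): Pivot of the red lever, fixed on the jig at x 70, y 0, 84 mm above the table. Axes as the jig.
- lever (a joint): Red lever, 75 x 30 x 6 mm, rad. 0 = flat, pointing to jig +x (closed); 1.57 upright; more leans to the keeper (stop 2.5). Starts 0.75 to 1.1. Stiff pivot (0.08 N m), stays where left. With the loop hooked, push it near its end from the keeper side in an arc towards +x and down (up to about 10 N); past centre, about 0.6 rad, the latch pulls it flat.
- lever_end (a point): Middle of the free end of the red lever, 75 mm from its pivot, half-way through the plate's thickness.
- loop (a joint): Angle of the steel loop on the lever, rad: the loop's elevation (measured as the lever's) is pi + lever - loop. Starts at 2.62 to 2.7: folded back, standing up next to the lever on its keeper side (stop 2.7). Its pivot is on the lever, 20 mm out from lever_hinge and 9 mm off to the lever's underside. Almost free: it falls under its own weight (85 g). Pulling the loop also tilts the lever.
- loop_bar (a point): Middle of the loop's crossbar. The loop is a U of round steel 8 mm thick, 80 mm from its pivot to the crossbar's centre line, 56 mm wide outside, 40 mm inside; the crossbar lies along jig y. It can be pinched across its two sides by the crossbar, fingers closing along jig y (they pass either side of the keeper block), or pushed.
- keeper (a point): Foot of the brass keeper post: middle of its -x face, 66 mm above the table; axes as the jig, moves with the tray. Post 30 mm wide, 12 thick, 24 high; a lip 19 to 24 mm up overhangs 3 mm to -x. Hooked: bar centre 4 to 30 mm to -x of this point and under 18 mm above it. Bring the bar down 8 to 18 mm to -x, to clear the lip; the lever then leans beyond about 1.8 rad.
- tray (a joint): Slide of the black tray with keeper and teal instrument, m. 0 = out (start), grows towards jig +x. A spring pushes it out: 12 N at the start, 3 N more per mm; the closed latch holds it in 5 to 6 mm. At 0 the keeper block is at jig x -34 to 24 mm, 44 mm wide, top 66 mm above the table; the instrument at x -152 to -40, 88 mm wide, top 60 mm above the table.
- plunger_top (a point): Centre of the top of the yellow plunger on the instrument, a round knob 36 mm across; moves with the tray. It is pressed straight down.
- plunger (a joint): Plunger travel in m: 0 = up, 0.012 = fully down. Sprung: starts to move at 2 N, fully down takes 8 N, comes back up when released.
- spool: loose spool of copper wire, 60 mm across, 50 mm high; to be left alone. Origin at the centre of its underside, z up.
- pliers: loose pliers with black grips, 140 mm long, 12 mm high; to be left alone. Origin at the centre of its underside, z up.
- solder_reel: loose blue solder reel lying flat, 60 mm across, 16 mm high; to be left alone. Origin at the centre of its underside, z up.
- screwdriver: loose screwdriver, 160 mm long; to be left alone. Origin at the centre of its underside, z up.
- flux: loose small flux bottle, 40 mm across, 100 mm high; to be left alone. Origin at the centre of its underside, z up.
- parts_dish: loose orange open dish, 100 x 140 x 28 mm; to be left alone. Origin at the centre of its underside, z up.

How it is judged (in metres and radians):
On the way, in this order (a step that is already met when the one before it is completed fails the run):
1. the loop's crossbar is behind the keeper post and under its lip (x of loop_bar in the frame of keeper between -0.03 and -0.002 m and z of loop_bar in the frame of keeper below 0.018 m and value of joint lever above 1 rad), for 0.2 s.
2. the lever is flat and the tray is drawn in (x of loop_bar in the frame of keeper between -0.03 and -0.002 m and z of loop_bar in the frame of keeper below 0.018 m and value of joint lever below 0.1 rad and value of joint tray above 0.004 m), for 0.2 s.
3. the yellow plunger is pressed fully down (value of joint plunger above 0.0105 m), for 0.1 s.
At the end, for the whole second after the job is handed in: The loop's crossbar is behind the keeper post (within 30 mm) and under its lip (centre less than 18 mm above the post's foot), the lever is within 0.1 rad of flat, the tray is held in by more than 4 mm, and the plunger, having been pressed at least 10.5 mm, is back up to within 3 mm (all of step 2 and value of joint plunger below 0.003 m); the robot touches nothing.
It fails at once if a loose thing near the jig is moved more than 30 mm (distance of any of spool, pliers, solder_reel, screwdriver, flux, parts_dish from where it was at the start of the episode above 0.03 m).
It also fails if it takes over 54 s, if anything falls off the work surface, if the arm or the gripper's body presses on something with over 40 N, if the wrist force passes 120 N, or if a joint passes its speed limit or range.

## Working session

There is one attempt and no reset: what is moved stays moved. The work goes in short steps, Python scripts to look and compute and a shell command to move; the robot and the scene stay as the last step left them, time stands still between calls to the robot, and variables do not carry over. Pictures are saved under pics/ and viewed, at most 10 in all, crops included, and the job is handed in when it is done.

```bash
mkdir -p pics; ls
python3 - <<'E'
from cell import r
import cv2
s=r.get_state();print({k:s[k] for k in('time_s','position','tcp_rot','opening','force')})
for n in('scene','top'):
    f=r.grab_frame(n);cv2.imwrite(f'pics/{n}0.png',f['img']);print(n,f['K'],f['extrinsics'])
E
```

```text
pics
{'time_s': 0.0, 'position': array([ 271.40595818, -534.47695477,  217.61116678]), 'tcp_rot': array([ 9.72541389e-01,  2.32728274e-01, -1.48755602e-04, -8.80181301e-04]), 'opening': 92.88487683400396, 'force': array([-0.23839971,  0.56650787,  0.12034322])}
scene [[424.54886226   0.         320.21008157]
 [  0.         424.54886226 199.30796181]
 [  0.           0.           1.        ]] [[-3.58218522e-01  9.33580946e-01  1.03008992e-02  2.43805993e+02]
 [ 5.94130096e-01  2.36453031e-01 -7.68829886e-01 -2.65078401e+02]
 [-7.20200610e-01 -2.69289031e-01 -6.39370392e-01  1.59583172e+03]
 [ 0.00000000e+00  0.00000000e+00  0.00000000e+00  1.00000000e+00]]
top [[506.02553958   0.         316.51184673]
 [  0.         506.02553958 196.91607187]
 [  0.           0.           1.        ]] [[ 2.86767073e-02 -9.99574225e-01  5.38650965e-03 -7.60293989e+01]
 [-9.77355421e-01 -2.91686824e-02 -2.09584276e-01  5.82729738e+02]
 [ 2.09652157e-01  7.45652528e-04 -9.77775750e-01  1.19775075e+03]
 [ 0.00000000e+00  0.00000000e+00  0.00000000e+00  1.00000000e+00]]
```

View pics/scene0.png

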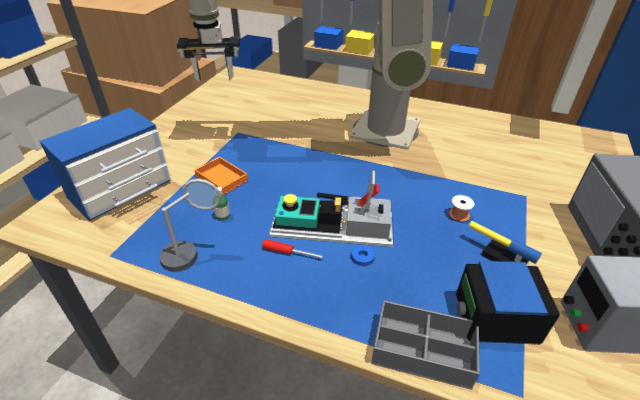

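View pics/top0.png

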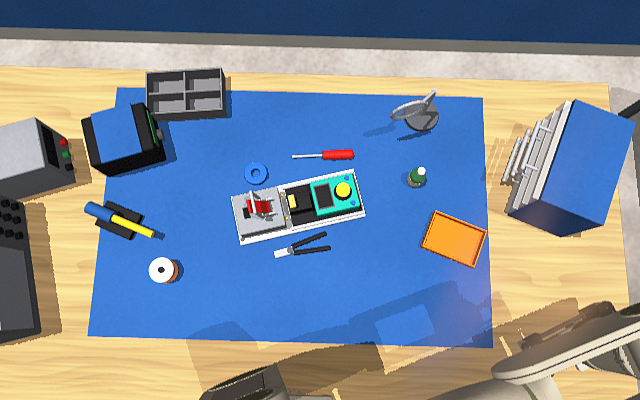

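The scene shot shows the jig at about (332,215), with the lever leaning up. In the top shot the plunger is at (343,190), the keeper at (292,200) and the lever at (258,205), so jig +x points to image left (world +y). I'll enlarge it to get the pose.

Run:
```python
import cv2
a=cv2.imread('pics/top0.png')[155:255,222:378];b=cv2.imread('pics/scene0.png')[165:250,262:402]
a=cv2.resize(a,None,fx=5,fy=5,interpolation=cv2.INTER_CUBIC)
cv2.imwrite('pics/c1.png',a);print(a.shape)
```

```text
(500, 780, 3)
```

View pics/c1.png

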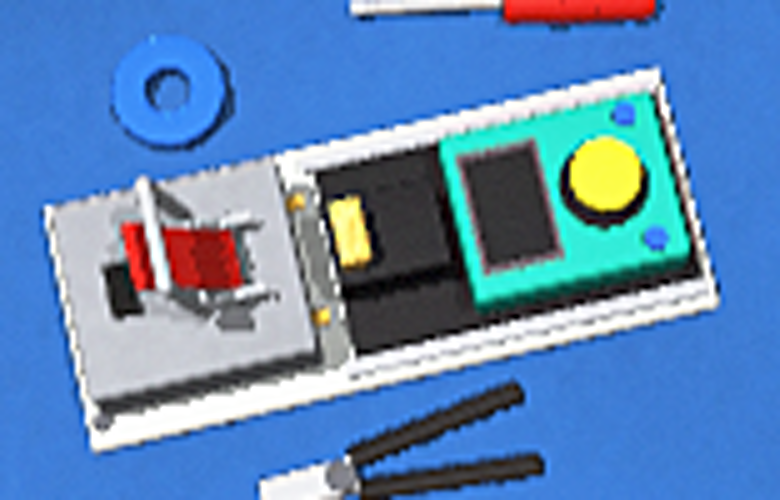

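The crop shows the whole jig: plunger at (605,173), keeper lip at (350,230), lever red from (240,255) to (130,255), and loop crossbar running from (145,180) to about (185,300). I'll fit the jig pose.

```bash
cat > h.py <<'E'
import numpy as np
from cell import r
from scipy.spatial.transform import Rotation as R
from scipy.optimize import least_squares
def J(p,pose):  # jig->world
    c,s=np.cos(pose[2]),np.sin(pose[2]); p=np.atleast_2d(p).astype(float)
    return np.c_[pose[0]+c*p[:,0]-s*p[:,1],pose[1]+s*p[:,0]+c*p[:,1],p[:,2]]
def proj(P,K,E):
    q=P@E[:3,:3].T+E[:3,3]; q=q@K.T; return q[:,:2]/q[:,2:]
def lev(a,l):  # jig coords: lever end, bar
    piv=np.array([70+20*np.cos(a)+9*np.sin(a),0,84+20*np.sin(a)-9*np.cos(a)]); e=np.pi+a-l
    return np.array([70+75*np.cos(a),0,84+75*np.sin(a)]),piv+80*np.array([np.cos(e),0,np.sin(e)])
E
python3 - <<'E'
from h import *
f=r.grab_frame('top');K,E=f['K'],f['extrinsics']
M=np.array([[-165,65,12,717,303],[-165,-65,12,658,70],[165,65,12,95,452],[-152,-44,60,655,95],[-152,44,60,692,250],[-40,-44,60,440,140],[155,-50,70,45,205],[155,50,70,98,400],[40,-50,70,280,162],[40,50,70,318,350]],float)
uv=M[:,3:]/5+[222,155]
s=least_squares(lambda p:(proj(J(M[:,:3],p),K,E)-uv).ravel(),[550,0,1.4],x_scale=[10,10,.1],loss='soft_l1')
p=s.x;print(p,np.round(proj(J(M[:,:3],p),K,E)-uv,1))
g=lambda P:(proj(J(P,p),K,E)-[222,155])*5
print('keeper lip top',g([[-3,-15,90],[-3,15,90],[12,-15,90],[12,15,90]]))
for z in(70,80,90):print('plunger z',z,g([[-96,0,z],[-130,0,z]]))
for a in(.75,.85,.95,1.05,1.1):
  for l in(2.62,2.7):
    e,b=lev(a,l);print(a,l,g([e,b,b+[0,-28,0],b+[0,28,0]]).round(0).tolist())
print('y axis dir ', J([[0,0,0],[40,0,0],[-10,0,0]],p))
E
```

```text
[569.05796036 -12.45050493   1.82902512] [[ 1.   0.7]
 [ 0.5 -0.3]
 [-0.6 -0.1]
 [-0.4 -1.4]
 [ 0.8  1. ]
 [-0.7 -0.6]
 [ 0.9  0.5]
 [-1.8  0.7]
 [-0.6 -1.2]
 [ 0.4  0. ]]
keeper lip top [[375.4965118  195.42989412]
 [389.09986053 254.31660562]
 [345.42414703 202.24357437]
 [358.88691343 261.20220458]]
plunger z 70 [[566.59013743 191.41122086]
 [633.17711268 176.2680178 ]]
plunger z 80 [[567.43884064 187.00537707]
 [634.54725159 171.74966241]]
plunger z 90 [[568.3009922  182.52971932]
 [635.93906985 167.15981427]]
0.75 2.62 [[112.0, 266.0], [125.0, 247.0], [112.0, 189.0], [137.0, 307.0]]
0.75 2.7 [[112.0, 266.0], [112.0, 251.0], [100.0, 193.0], [125.0, 310.0]]
0.85 2.62 [[121.0, 261.0], [142.0, 241.0], [130.0, 183.0], [155.0, 301.0]]
0.85 2.7 [[121.0, 261.0], [129.0, 245.0], [117.0, 186.0], [142.0, 305.0]]
0.95 2.62 [[133.0, 257.0], [161.0, 236.0], [148.0, 177.0], [173.0, 295.0]]
0.95 2.7 [[133.0, 257.0], [147.0, 239.0], [135.0, 180.0], [160.0, 299.0]]
1.05 2.62 [[145.0, 252.0], [180.0, 230.0], [167.0, 171.0], [193.0, 290.0]]
1.05 2.7 [[145.0, 252.0], [166.0, 233.0], [154.0, 174.0], [179.0, 293.0]]
1.1 2.62 [[151.0, 249.0], [190.0, 228.0], [177.0, 168.0], [203.0, 287.0]]
1.1 2.7 [[151.0, 249.0], [176.0, 231.0], [164.0, 172.0], [189.0, 290.0]]
y axis dir  [[569.05796036 -12.45050493   0.        ]
 [558.84322142  26.22324725   0.        ]
 [571.6116451  -22.11894298   0.        ]]
```

```bash
python3 -m creep '[{"dp":[28,-23,-4],"spin":0},{"dp":[28,-23,-4],"spin":0},{"dp":[28,-23,-4],"spin":0},{"dp":[28,-23,-4],"spin":0},{"dp":[28,-23,-4],"spin":0},{"dp":[28,-23,-4],"spin":0},{"dp":[28,-23,-4],"spin":0},{"dp":[28,-23,-4],"spin":0},{"dp":[28,-23,-4],"spin":0},{"dp":[28,-23,-4],"spin":0},{"dp":[28,-23,-4],"spin":0},{"dp":[28,-23,-4],"spin":0}]' 1 12
python3 -m creep '[{"dp":[0,0,0],"spin":-7.1},{"dp":[0,0,0],"spin":-7.1},{"dp":[0,0,0],"spin":-7.1},{"dp":[0,0,0],"spin":-7.1},{"dp":[0,0,0],"spin":-7.1},{"dp":[0,0,0],"spin":-7.1},{"dp":[0,0,0],"spin":-7.1},{"dp":[0,0,0],"spin":-7.1},{"dp":[0,0,0],"spin":-7.1},{"dp":[0,0,0],"spin":-7.1},{"dp":[0,0,0],"spin":-7}]'
cat >> h.py <<'E'
pose=np.array([569.06,-12.45,1.829])
def W2J(P):
    d=np.array(P[:2])-pose[:2];c,s=np.cos(pose[2]),np.sin(pose[2])
    return np.array([c*d[0]+s*d[1],-s*d[0]+c*d[1],P[2]])
def st():
    s=r.get_state();m=R.from_quat(s['tcp_rot']).as_matrix()
    print('t',round(s['time_s'],2),'jig',W2J(s['position']).round(1),'toolx yaw-jig deg',round(np.degrees(np.arctan2(m[1,0],m[0,0])-pose[2]),2),'F',s['force'].round(1),'op',round(s['opening'],1),'g',round(float(s['gripper_force']),1))
    return s,m
E
python3 -c "
from h import *;st()"
```

```text
time_s: 1.15
position: [446.5, -135.0, 266.7]
tcp_rot: [0.973, 0.233, -0.0, 0.0]
force: [1.5, -0.4, 0.0]
opening: 93.0
gripper_force: 0.0
time_s: 2.07
position: [446.1, -136.7, 266.3]
tcp_rot: [0.607, 0.795, -0.0, -0.0]
force: [-0.2, -0.6, 0.1]
opening: 93.2
gripper_force: 0.0
t 2.07 jig [-88.7 150.6 266.3] toolx yaw-jig deg 0.48 F [-0.2 -0.6  0.1] op 93.2 g 0.0
```

```bash
python3 -m creep '[{"dp":[20,30,-4],"spin":0},{"dp":[20,30,-4],"spin":0},{"dp":[20,30,-4],"spin":0},{"dp":[20,30,-4],"spin":0},{"dp":[20,30,-4],"spin":0.5},{"dp":[0,0,0],"spin":0}]' >/dev/null
python3 - <<'E'
from h import *
import cv2
s,m=st();f=r.grab_frame('wrist');cv2.imwrite('pics/w1.png',f['img']);print(f['K'],f['mount'].round(3))
E
```

```text
t 2.57 jig [ 15.2  -2.9 285.9] toolx yaw-jig deg -0.19 F [ 0.  -0.5  0.1] op 93.0 g 0.0
[[288.67918074   0.         320.0665666 ]
 [  0.         288.67918074 200.18556377]
 [  0.           0.           1.        ]] [[-0.00000e+00 -9.57000e-01 -2.89000e-01  8.12710e+01]
 [ 1.00000e+00 -0.00000e+00 -0.00000e+00  1.61000e-01]
 [ 0.00000e+00 -2.89000e-01  9.57000e-01 -1.65755e+02]
 [ 0.00000e+00  0.00000e+00  0.00000e+00  1.00000e+00]]
```

View pics/w1.png

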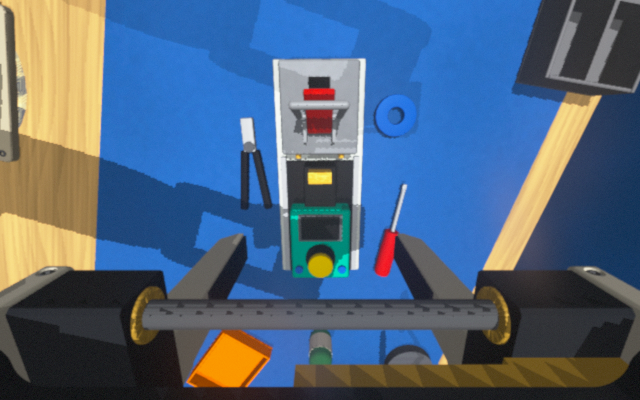

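The wrist view shows the bar at row 104 (columns 291–348), the lever end at row 89, the keeper at rows 169–186 (columns 306–332) and the plunger at (320,263). I'll convert these to jig coordinates.

```bash
cat >> h.py <<'E'
def wproj(Pj,s,m,f):
    P=J(Pj,pose); t=(P-s['position'])@m; M=f['mount']; c=(t-M[:3,3])@M[:3,:3]; q=c@f['K'].T; return q[:,:2]/q[:,2:]
def wray(uv,s,m,f,z):
    d=m@f['mount'][:3,:3]@np.linalg.solve(f['K'],[uv[0],uv[1],1.]); o=s['position']+m@f['mount'][:3,3]
    return W2J(o+d*(z-o[2])/d[2])
E
python3 - <<'E'
from h import *
import cv2
s,m=st();f=r.grab_frame('wrist')
im=f['img'];hsv=cv2.cvtColor(im,cv2.COLOR_BGR2HSV)
y=cv2.inRange(hsv,(18,110,90),(35,255,255));n,_,stt,c=cv2.connectedComponentsWithStats(y[:290])
for i in range(1,n):
    if stt[i,4]>30:print(stt[i],c[i].round(1))
print('keeper',[wray(u,s,m,f,90)[:2].round(1) for u in((306,169),(332,169),(306,185),(332,185))])
for z in(75,80,85,90):print('plunger',z,wray((320,263),s,m,f,z).round(1))
print('head edge',wray((276,157),s,m,f,70),wray((359,157),s,m,f,70), 'plate far',wray((273,59),s,m,f,12))
o=lambda p:np.r_[wproj([lev(*p)[0]],s,m,f)[0,1]-88,wproj([lev(*p)[1]],s,m,f)[0,1]-104]
q=least_squares(o,[.93,2.66]);print(q.x,q.cost,lev(*q.x))
E
```

```text
t 2.62 jig [ 13.6  -1.  285.8] toolx yaw-jig deg -0.17 F [ 0.4 -0.5 -0.3] op 93.1 g 0.0
[    0     0   106   290 23741] [ 54.6 139.5]
[ 485   92  118  178 4980] [546.5 175.2]
[309 168  25  16 372] [321.1 175.2]
[309 252  26  24 476] [321.5 263.7]
keeper [array([27.3, 17. ]), array([ 27.2, -16. ]), array([ 6.5, 17.3]), array([  6.4, -16.2])]
plunger 75 [-114.1   -0.3   75. ]
plunger 80 [-111.3   -0.3   80. ]
plunger 85 [-108.5   -0.3   85. ]
plunger 90 [-105.8   -0.3   90. ]
head edge [39.76014871 57.33868667 70.        ] [ 39.42416467 -52.2987166   70.        ] plate far [167.18023358  64.04474762  12.        ]
[0.85450095 2.5897223 ] 8.077935669463161e-28 (array([119.24462496,   0.        , 140.56825004]), array([103.0149014 ,   0.        , 172.09652228]))
```

```bash
python3 -m creep '[{"dp":[22,0,0],"spin":0},{"dp":[22,0,0],"spin":0},{"dp":[22,0,0],"spin":0},{"dp":[22,0,20],"spin":0},{"dp":[1,0,25],"spin":0},{"dp":[0,0,25],"spin":0},{"dp":[0,0,25],"spin":0},{"dp":[0,0,15],"spin":0},{"dp":[0,0,12],"spin":0},{"dp":[0,0,0],"spin":0},{"dp":[0,0,0],"spin":0}]' 1 12 >/dev/null; python3 -c "
from h import *;st()"
python3 -m creep '[{"dp":[0,0,0],"spin":0},{"dp":[0,0,0],"spin":0},{"dp":[0,0,0],"spin":0},{"dp":[0,0,0],"spin":0},{"dp":[0,0,0],"spin":0},{"dp":[0,0,0],"spin":0},{"dp":[0,0,0],"spin":0},{"dp":[0,0,0],"spin":0}]' -0.1 12 >/dev/null
python3 - <<'E'
from h import *
import cv2
s,m=st();f=r.grab_frame('wrist');cv2.imwrite('pics/w2.png',f['img'])
E
```

```text
t 3.58 jig [ 99.8   0.7 164.6] toolx yaw-jig deg -0.43 F [-0.7 -0.3  0.5] op 93.2 g 0.0
t 4.25 jig [100.4  -1.3 165.2] toolx yaw-jig deg -0.37 F [ 6.   1.9 -1.9] op 55.4 g 12.0
```

View pics/w2.png

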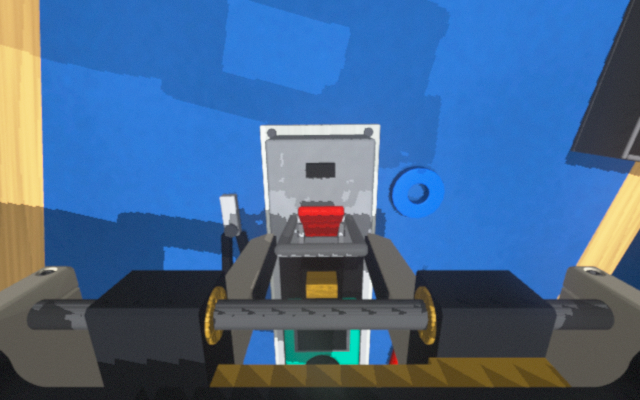

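Opening is 55.4 mm with the bar at row 247 between the fingers, so the loop is gripped. Now I'll swing it over the keeper.

```bash
python3 - <<'E'
from h import *
s,m=st();f=r.grab_frame('wrist')
for z in(168,172):print(wray((321,247),s,m,f,z))
E
python3 -m creep '[{"dp":[-12,0,-3],"spin":0},{"dp":[-13,0,-2],"spin":0},{"dp":[-12,0,2],"spin":0},{"dp":[-12,0,2],"spin":0},{"dp":[-11,0,5],"spin":0},{"dp":[-10,0,5],"spin":0},{"dp":[-9,0,7],"spin":0},{"dp":[-8,0,8],"spin":0},{"dp":[-6,0,9],"spin":0},{"dp":[-6,0,9],"spin":0},{"dp":[0,0,0],"spin":0}]' - 12 >/dev/null
python3 - <<'E'
from h import *
import cv2
s,m=st();f=r.grab_frame('wrist');cv2.imwrite('pics/w3.png',f['img'])
E
```

```text
t 4.3 jig [100.4  -1.3 165.2] toolx yaw-jig deg -0.37 F [ 6.6  0.1 -1.1] op 55.5 g 12.0
[102.21187657  -1.9422647  168.        ]
[104.16400241  -1.9302943  172.        ]
t 5.27 jig [  0.9  -1.3 122. ] toolx yaw-jig deg -0.4 F [ 9.2  4.  -1.1] op 55.2 g 12.0
```

View pics/w3.png

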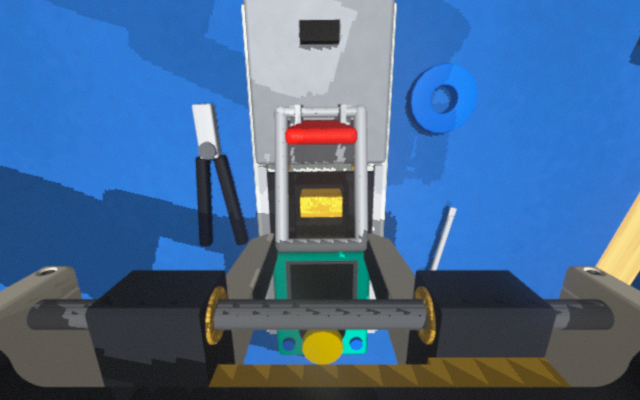

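The loop has swung over: bar at row 243, keeper at rows 189–216, lever at row 133. Measuring the remaining gap.

Run:
```python
from h import *
s,m=st();f=r.grab_frame('wrist')
print('bar',[wray((321,243),s,m,f,z).round(1) for z in(126,130)],'lip',wray((321,216),s,m,f,90).round(1),'plunger',[wray((323,348),s,m,f,z).round(1) for z in(70,75,80,85)])
```

```text
t 5.32 jig [  1.2  -1.4 122.8] toolx yaw-jig deg -0.4 F [ 7.9  2.1 -1.2] op 55.6 g 12.0
bar [array([  5.8,  -2.1, 126. ]), array([  7.7,  -2.1, 130. ])] lip [10.4 -2.4 90. ] plunger [array([-128. ,   -3.6,   70. ]), array([-123.1,   -3.5,   75. ]), array([-118.3,   -3.5,   80. ]), array([-113.5,   -3.4,   85. ])]
```

```bash
python3 -m creep '[{"dp":[-4,0,6],"spin":0},{"dp":[-4,0,7],"spin":0},{"dp":[0,0,7],"spin":0},{"dp":[0,0,6],"spin":0},{"dp":[0,0,6],"spin":0},{"dp":[0,0,5],"spin":0},{"dp":[0,0,5],"spin":0},{"dp":[0,0,4],"spin":0},{"dp":[0,0,3],"spin":0},{"dp":[0,0,0],"spin":0},{"dp":[0,0,0],"spin":0}]' - 12 >/dev/null
python3 - <<'E'
from h import *
import cv2
s,m=st();f=r.grab_frame('wrist');cv2.imwrite('pics/w4.png',f['img'])
E
```

```text
t 6.28 jig [-6.2 -1.6 74.7] toolx yaw-jig deg -0.36 F [6.  5.3 0.7] op 54.7 g 12.0
```

View pics/w4.png

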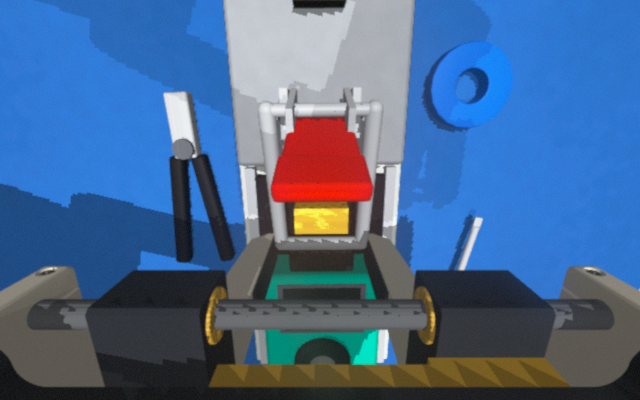

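The bar (row 243) is behind the lip edge (row 235) and the lever leans over. Lower a bit more.

```bash
python3 -m creep '[{"dp":[0,0,2],"spin":0},{"dp":[0,0,2],"spin":0},{"dp":[0,0,2],"spin":0},{"dp":[0,0,0],"spin":0},{"dp":[0,0,0],"spin":0}]' - 12 >/dev/null
python3 - <<'E'
from h import *
s,m=st();f=r.grab_frame('wrist')
import cv2;cv2.imwrite('pics/w5.png',f['img'])
print([ (z,wray((321,243),s,m,f,z).round(1)) for z in(74,78)])
E
```

```text
t 6.75 jig [-6.1 -1.6 68.8] toolx yaw-jig deg -0.36 F [6.  5.1 0.9] op 54.7 g 12.0
[(74, array([-0.5, -2.3, 74. ])), (78, array([ 1.4, -2.3, 78. ]))]
```

```bash
python3 -m creep '[{"dp":[0,0,2],"spin":0},{"dp":[0,0,1],"spin":0},{"dp":[0,0,0],"spin":0}]' - 12 >/dev/null; python3 -c "
from h import *;st()"
python3 -m creep '[{"dp":[0,0,0],"spin":0},{"dp":[0,0,0],"spin":0},{"dp":[0,0,0],"spin":0},{"dp":[0,0,0],"spin":0},{"dp":[0,0,-10],"spin":0},{"dp":[-10,0,-20],"spin":0},{"dp":[-20,0,-25],"spin":0},{"dp":[-20,0,-25],"spin":0},{"dp":[-15,0,-25],"spin":0},{"dp":[0,0,-20],"spin":0},{"dp":[0,0,0],"spin":0}]' 1 >/dev/null
python3 - <<'E'
from h import *
import cv2
s,m=st();f=r.grab_frame('wrist');cv2.imwrite('pics/w6.png',f['img'])
E
```

```text
t 7.05 jig [-6.  -1.7 65.8] toolx yaw-jig deg -0.36 F [6.9 4.2 1.6] op 55.0 g 12.0
t 7.97 jig [-73.9  -1.  196.1] toolx yaw-jig deg -0.47 F [0.5 0.2 0.2] op 93.3 g 0.0
```

View pics/w6.png

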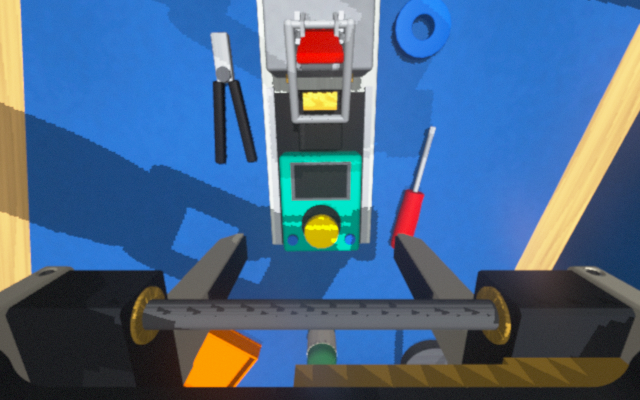

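Hooked: the bar (row 119) is behind the keeper (rows 92–110) with the lever leaning over (rows 30–62). Next I'll close the fingers, move in front of the lever and check its angle.

```bash
python3 - <<'E'
from h import *
s,m=st();f=r.grab_frame('wrist')
for a in(1.9,2.0,2.1,2.2):
    e=lev(a,0)[0];print(a,e.round(0),wproj([e+[-3*np.sin(a),0,3*np.cos(a)]],s,m,f).round(0))
print('plunger',[wray((321,232),s,m,f,z).round(1) for z in(70,75,80,85)],wray((321,250),s,m,f,60).round(1))
E
python3 -m creep '[{"dp":[0,0,0],"spin":0},{"dp":[0,0,0],"spin":0},{"dp":[0,0,0],"spin":0},{"dp":[10,0,0],"spin":0},{"dp":[20,0,0],"spin":0},{"dp":[20,0,0],"spin":0},{"dp":[20,0,10],"spin":0},{"dp":[16,0,20],"spin":0},{"dp":[0,0,20],"spin":0},{"dp":[0,0,9],"spin":0},{"dp":[0,0,0],"spin":0}]' -1 20 >/dev/null; python3 -c "
from h import *;st()"
```

```text
t 8.02 jig [-72.9  -0.3 193.4] toolx yaw-jig deg -0.43 F [ 0.2  0.  -0.2] op 93.0 g 0.0
1.9 [ 46.   0. 155.] [[318.  57.]]
2.0 [ 39.   0. 152.] [[318.  69.]]
2.1 [ 32.   0. 149.] [[318.  80.]]
2.2 [ 26.   0. 145.] [[318.  90.]]
plunger [array([-115.2,   -1.6,   70. ]), array([-113.1,   -1.6,   75. ]), array([-111. ,   -1.6,   80. ]), array([-108.8,   -1.6,   85. ])] [-141.8   -1.5   60. ]
t 8.98 jig [ 15.9   2.7 127.4] toolx yaw-jig deg -0.33 F [ 0.2  0.8 -0.5] op 24.4 g 0.0
```

```bash
python3 -m creep '[{"dp":[0,0,-4],"spin":0},{"dp":[0,0,-4],"spin":0},{"dp":[5,0,-2],"spin":0},{"dp":[5,0,-2],"spin":0},{"dp":[5,0,0],"spin":0},{"dp":[6,0,0],"spin":0},{"dp":[6,0,-1],"spin":0},{"dp":[6,0,-1],"spin":0},{"dp":[6,0,0],"spin":0},{"dp":[6,0,0],"spin":0},{"dp":[0,0,0],"spin":0}]' - 20 >/dev/null; python3 -c "
from h import *;st()"
```

```text
t 9.9 jig [ 60.4   0.3 144.8] toolx yaw-jig deg -0.33 F [ 0.2 -2.1  1.9] op 0.5 g 1.0
```

```bash
python3 -m creep '[{"dp":[6,0,-1],"spin":0},{"dp":[6,0,-1],"spin":0},{"dp":[5,0,0],"spin":0},{"dp":[6,0,2],"spin":0},{"dp":[6,0,3],"spin":0},{"dp":[6,0,3],"spin":0},{"dp":[5,0,4],"spin":0},{"dp":[5,0,4],"spin":0},{"dp":[0,0,0],"spin":0}]' >/dev/null; python3 -c "
from h import *;st()"
python3 -m creep '[{"dp":[4,0,5],"spin":0},{"dp":[4,0,5],"spin":0},{"dp":[4,0,6],"spin":0},{"dp":[3,0,6],"spin":0},{"dp":[2,0,6],"spin":0},{"dp":[2,0,6],"spin":0},{"dp":[1,0,6],"spin":0},{"dp":[1,0,6],"spin":0},{"dp":[0,0,0],"spin":0}]' >/dev/null; python3 -c "
from h import *;st()"
```

```text
t 10.65 jig [105.6   0.4 129.9] toolx yaw-jig deg -0.34 F [ 0.4 -0.2 -0.1] op 0.6 g 0.3
t 11.4 jig [125.1  -0.   86.9] toolx yaw-jig deg -0.37 F [-11.7  -2.4  19.3] op 0.6 g 10.2
```

```bash
python3 -m creep '[{"dp":[0,0,-10],"spin":0},{"dp":[-15,0,-30],"spin":0},{"dp":[-30,0,-20],"spin":0},{"dp":[-30,0,-20],"spin":0},{"dp":[-30,0,-10],"spin":0},{"dp":[-30,0,0],"spin":0},{"dp":[-30,0,0],"spin":0},{"dp":[-20,0,0],"spin":0},{"dp":[0,0,0],"spin":0}]' >/dev/null
python3 - <<'E'
from h import *
import cv2
s,m=st();f=r.grab_frame('wrist');cv2.imwrite('pics/w7.png',f['img'])
E
```

```text
t 12.15 jig [-63.6   1.6 174.4] toolx yaw-jig deg -0.58 F [ 1.   0.7 -0.1] op 0.8 g 0.0
```

View pics/w7.png

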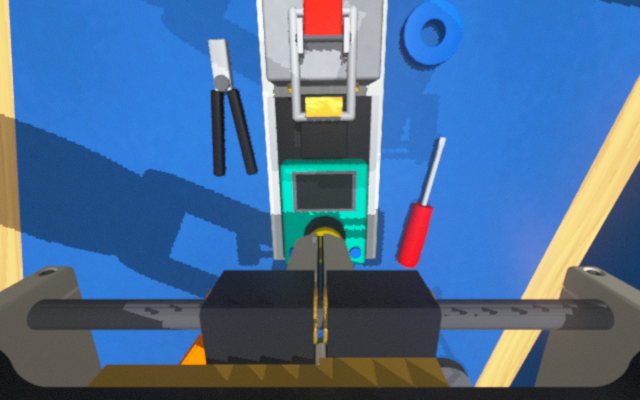

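The latch looks closed: lever pointing away, bar at row 117 tight behind the keeper. I'll verify the tray travel and move above the plunger.

```bash
python3 - <<'E'
from h import *
s,m=st();f=r.grab_frame('wrist')
print('teal edge',wray((324,160),s,m,f,60).round(1),'bar',wray((324,117),s,m,f,72).round(1),'lip',wray((324,115),s,m,f,90).round(1))
E
python3 -m creep '[{"dp":[-15,0,0],"spin":0},{"dp":[-15,0,0],"spin":0},{"dp":[-14,0,15],"spin":0},{"dp":[0,0,20],"spin":0},{"dp":[0,0,20],"spin":0},{"dp":[0,0,14],"spin":0},{"dp":[0,0,0],"spin":0},{"dp":[0,0,0],"spin":0}]' >/dev/null;python3 -c "
from h import *;st()"
```

```text
t 12.2 jig [-61.4   1.5 174.2] toolx yaw-jig deg -0.56 F [-0.4  0.1  0.2] op 0.5 g 0.0
teal edge [-23.9  -2.7  60. ] bar [16.4 -2.8 72. ] lip [18.3 -2.6 90. ]
t 12.92 jig [-103.2    2.   104.8] toolx yaw-jig deg -0.35 F [-0.2  0.1  0.5] op 0.7 g 0.0
```

```bash
python3 -m creep '[{"dp":[-6,1,4],"spin":0},{"dp":[0,1,4],"spin":0},{"dp":[0,0,4],"spin":0},{"dp":[0,0,2],"spin":0},{"dp":[0,0,0],"spin":0},{"dp":[0,0,0],"spin":0}]' >/dev/null;python3 -c "
from h import *;st()"
python3 -m creep '[{"dp":[0,0,2],"spin":0},{"dp":[0,0,2],"spin":0},{"dp":[0,0,2],"spin":0},{"dp":[0,0,0],"spin":0},{"dp":[0,0,0],"spin":0}]' >/dev/null;python3 -c "
from h import *;st()"
```

```text
t 13.42 jig [-109.4   -0.5   91.6] toolx yaw-jig deg -0.37 F [-0.1 -0.4  0.3] op 0.6 g 0.0
t 13.83 jig [-109.7   -0.8   86. ] toolx yaw-jig deg -0.38 F [-0.3  0.4  2.9] op 0.9 g 1.4
```

```bash
python3 -m creep '[{"dp":[0,0,2],"spin":0},{"dp":[0,0,2],"spin":0},{"dp":[0,0,2],"spin":0},{"dp":[0,0,2],"spin":0},{"dp":[0,0,1],"spin":0},{"dp":[0,0,0],"spin":0},{"dp":[0,0,0],"spin":0}]' >/dev/null;python3 -c "
from h import *;st()"
python3 -m creep '[{"dp":[0,0,1],"spin":0},{"dp":[0,0,1],"spin":0},{"dp":[0,0,1],"spin":0},{"dp":[0,0,0],"spin":0},{"dp":[0,0,0],"spin":0}]' >/dev/null;python3 -c "
from h import *;st()"
```

```text
t 14.42 jig [-109.7   -0.9   77.1] toolx yaw-jig deg -0.37 F [-0.8  1.2  7.3] op 0.7 g 3.6
t 14.83 jig [-109.9   -1.1   76.1] toolx yaw-jig deg -0.37 F [-7.5  2.  19.4] op 0.1 g 10.0
```

Bottomed out: the force jumped to 19 N at z 76. Retract, then do a final check before handing in.

```bash
python3 -m creep '[{"dp":[0,0,0],"spin":0},{"dp":[0,0,-5],"spin":0},{"dp":[0,0,-15],"spin":0},{"dp":[0,0,-25],"spin":0},{"dp":[0,0,-30],"spin":0},{"dp":[0,0,-30],"spin":0},{"dp":[0,0,-30],"spin":0},{"dp":[-20,0,-20],"spin":0},{"dp":[-20,0,0],"spin":0},{"dp":[0,0,0],"spin":0},{"dp":[0,0,0],"spin":0},{"dp":[0,0,0],"spin":0}]' >/dev/null
python3 - <<'E'
from h import *
import cv2
st();w=r.grab_frame('wrist')['img'][0:270,180:480];sc=r.grab_frame('scene')['img'][165:255,255:405]
cv2.imwrite('pics/fin.png',np.hstack([cv2.resize(w,None,fx=1.1,fy=1.1)[:270],cv2.resize(sc,(450,270),interpolation=cv2.INTER_CUBIC)]))
E
```

```text
t 15.83 jig [-148.8    0.3  227. ] toolx yaw-jig deg -0.4 F [0.4 0.  0.3] op 0.6 g 0.0
```

View pics/fin.png

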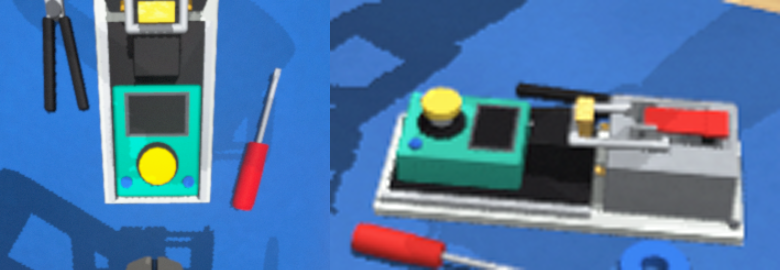

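The final picture shows the lever flat, the loop around the keeper under the lip, the tray drawn in and the plunger back up.

```bash
python3 -c "
from cell import r;print(r.sign_off())"
```

```text
the job is handed in; nothing more can be done
None
```

I handed the job in at about 16 s of robot time: the loop is hooked over the keeper, the lever is flat with the tray drawn in, and the plunger was pressed to its stop and is back up. The final picture agrees and shows nothing disturbed close to the jig, but the sign-off returned no verdict.

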